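# Touch-test the varnish disc under the magnifier

## Robot

A 7-joint arm with a two-finger parallel gripper is mounted at the origin on the work surface. World frame = base frame: x ahead of the robot, y to its left, z up, the work surface at z = 0. Lengths are in m, angles in rad, forces in N, time in s.
With the tool pointing down it reaches from about 0.425 to 0.875 m from the base axis. Payload 4.7 kg.
Tool frame: the origin (TCP) lies midway between the tips of the shut fingers; the grasp point (between the pads) lies 19 mm behind it (ctrl.grip_depth is the distance from the TCP to the grasp point, in m); z points along the fingers, y is the direction in which the jaws open and shut (so a half turn about z gives the same grasp; the last joint's range is limited). The gripper opens to 87 mm and grips with 3 to 60 N. Pads are 19 mm wide; open, the fingers measure 117 mm over their backs; the gripper's body (75 mm by 190 mm) begins 51 mm behind the grasp point.
Start: joints at [1.123, 0.321, -0.07, 1.45, 0.023, 1.371, -0.057], TCP at [0.29, -0.582, 0.223] pointing down, gripper open.
Joint ranges: [-2.86, 2.86], [-0.3, 2.09], [-1.38, 1.24], [0.06, 2.45], [-1.56, 4.7], [0.09, 2.05], [-2.69, 2.69]. Speed limits (rad/s): [2.57, 2.57, 3.14, 3.14, 3.14, 3.14, 3.14].

## Interface

Orientations are given as a rotation vector (axis times angle).
In Python, from bench import ctrl gives the robot as it stands. The module is installed in compiled form; this text tells all that it offers.
- The arm moves only by the shell command python3 -m inch 'ROWS' [FORCE]. ROWS is JSON, a list of rows, each a list of 5 numbers: the opening, from -1 (shut) to 1 (fully open), so that 0 is half open, then the shift along the tool's x, y, z in mm, then the turn about the tool's z in rad. In form: [[fingers, tx, ty, tz, twist], ...]. A call has 1 to 5 rows; each row shifts and turns the pose as measured when the row begins, along the tool's axes as they then stand; what a row does not reach is not made up. A row lasts 1/8 s, in which the tool goes at most 62.5 mm and 10.7 degrees, less where a joint would pass 70% of its speed; a pose out of reach is approached as far as the arm can. A call is refused whole if a number of a shift passes 62.5 or a number of a turn 0.188, either way. A call with a gripper value outside its range is refused whole. The fingers move at their own pace and stop on an object; FORCE is the grip in N (left out, the last holds). Time passes only in rows, so rows that do not move let the fingers close. It gives the time, the measured TCP pose, the force and the opening at its end, in the units of the state.
- ctrl.get_state(): the state, without advancing time (a new reading comes with each control period).
- ctrl.get_image(name): name is "scene" or "top"; returns a dict with "color" (420x560x3 uint8, red, green, blue), "range_z" (420x560 float32, m along the optical axis (not along the pixel's ray), 0 where there is no reading), "K" (3x3 intrinsics, pixels), "distortion" ([k1, k2, p1, p2, k3] as OpenCV has them; the pictures are not rectified), "R" (3x3) and "t" (3): a world point X has camera coordinates R X + t. Camera axes: x right, y down, z forward; pixel columns grow to the right and rows downward; lengths in m; the calibration is good to about 2 mm. A picture is of the moment at which its call begins.
- ctrl.close_job(): hands the job in, once; it reports no verdict.
The state is a dict: "time": time; "joint_positions": joint angles; "qd": joint speeds; "joint_torque": joint torques, N m; "position": TCP position; "tool_rot": TCP orientation; "ft_force": force on the tool from outside, world axes, zero at the start; "torque": the same for the moment, N m; "grip_width": opening from 0.0 (shut) to 1.0 (fully open).
Only numpy, scipy, OpenCV 4.12 (cv2) and the standard library are available. Lean on these libraries where they do the work, as an engineer would, in place of code of your own. Each camera call takes 0.05 s, during which the arm holds its last target. There are 200 camera calls.

## Task

Test whether the varnish is dry on the green disc of the walnut hatch cover with the brass handle: first push the swing-arm magnifier aside with your fingers until the centre of its lens is at least 15 cm to the side of that disc, then touch the green disc lightly from above with the fingertips for about half a second, and draw your hand back at least 10 cm from it, leaving the lens aside. Only push and touch: do not lift anything, do not touch the yellow disc beside it or any part of the other hatch cover (black handle), do not press hard, and do not shift the covers or the other things on the bench.

Things in the scene. Friction and masses are not known exactly. Their poses are not given: they have to be found in the camera images.
- cover_brass: The walnut hatch cover to be tested, with the BRASS handle. Loose planked slab lying flat on the bench, 140 (x) by 200 (y) by 18 mm high, 0.5 kg; origin at the centre of its underside. The handle is a 10 mm thick brass bar along its x across the middle, 80 mm long, its top 50 mm above the bench. A green disc lies at y = +65 mm, a yellow one at y = -65 mm.
- disc_green_brass: The disc to touch: green plastic-looking test disc, 40 mm diameter, 4 mm thick, near one end of the hatch cover with the brass handle; its origin is the centre of its underside, 26 mm above the bench, at (0, +65) mm along the cover's own x, y. It sits on a foam pad: pressed down it gives about 1 mm per newton, is on its stop after 6 mm, and springs back.
- disc_green_brass_top (a point): Centre of the upper face of that green disc, 30 mm above the bench.
- disc_yellow_brass: Not to be touched: yellow plastic-looking test disc, 40 mm diameter, 4 mm thick, near one end of the hatch cover with the brass handle; its origin is the centre of its underside, 26 mm above the bench, at (0, -65) mm along the cover's own x, y. It sits on a foam pad: pressed down it gives about 1 mm per newton, is on its stop after 6 mm, and springs back.
- cover_black: The other walnut hatch cover, the same shape, size and discs (green at its y = +65 mm, yellow at y = -65 mm), but with a BLACK handle; not to be touched. Origin at the centre of its underside.
- lens_center (a point): Centre of the magnifier's lens, 150 mm up; white-rimmed level disc, 136 mm outer diameter, 22 mm thick, starts over or partly over the green disc. Its x axis points along a grey bar to a vertical hinge 300 mm away on a fixed column 204 mm high (foot 130 mm wide). It swings level only, at least 0.9 rad either way, about 1 N moves it, and stays where left. Push the rim's outside, either way.
- bell: Copper ship's bell model in a wooden frame, 90 by 110 by 110 mm, loose; origin at the centre of its underside. Bystander.
- tub: Yellow plastic parts tub, 160 by 120 by 70 mm, loose; origin at the centre of its underside. Bystander.
- jar: Small closed amber varnish jar, 52 mm diameter, 70 mm high, loose; origin at the centre of its underside. Bystander.
- cork_block: Cork sanding block, 50 by 100 by 30 mm, loose; origin at the centre of its underside. Bystander.
- brush: Brush 180 mm long, lying on the bench, loose; its x axis runs along it. Bystander.

How it is judged:
By the outcome, as a careful person would: the job done as asked, in the order asked, and still so for the second after the job is handed in, with the robot touching nothing.
It also fails if it takes over 54 s, if anything falls off the work surface, if the arm or the gripper's body presses on something with over 40 N, if the wrist force passes 120 N, or if a joint passes its speed limit or range.

## Working session

There is one attempt and no reset: what is moved stays moved. The work goes in short steps, Python scripts to look and compute and a shell command to move; the robot and the scene stay as the last step left them, time stands still between calls to the robot, and variables do not carry over. Pictures are saved under pics/ and viewed, about 8 in all and at most 12, crops included, and the job is handed in when it is done.

```bash
mkdir -p pics; cat > h.py <<'E'
import numpy as np, cv2
from bench import ctrl
def shot(n,f=None):
    im=ctrl.get_image(n)
    if f: cv2.imwrite('pics/'+f,im['color'][:,:,::-1])
    return im
def cloud(im):
    h,w=im['range_z'].shape
    u,v=np.meshgrid(np.arange(w),np.arange(h))
    p=cv2.undistortPoints(np.stack([u,v],-1).reshape(-1,1,2).astype(np.float64),np.array(im['K']),np.array(im['distortion'])).reshape(h,w,2)
    z=im['range_z'].astype(float)
    c=np.dstack([p[...,0]*z,p[...,1]*z,z])
    X=(c-np.array(im['t']))@np.array(im['R'])
    X[z==0]=np.nan
    return X
E
python3 - <<'E'
from h import *
s=ctrl.get_state(); print({k:np.round(v,3).tolist() for k,v in s.items()})
a=shot('top','t0.png');b=shot('scene','s0.png')
np.savez('d0.npz',t=cloud(a),s=cloud(b),tc=a['color'],sc=b['color'])
for i in(a,b): print(-np.array(i['R']).T@np.array(i['t']))
E
```

```text
{'time': 0.0, 'joint_positions': [1.123, 0.322, -0.07, 1.452, 0.023, 1.371, -0.057], 'qd': [-0.001, 0.002, -0.0, -0.001, -0.002, -0.0, -0.0], 'joint_torque': [0.001, -49.128, -0.403, -31.253, -0.064, 0.044, 0.0], 'position': [0.289, -0.581, 0.221], 'tool_rot': [-3.056, -0.719, 0.001], 'ft_force': [0.096, -0.442, 0.992], 'torque': [0.009, 0.022, -0.026], 'grip_width': 1.003}
[0.32635991 0.02866976 1.27738241]
[ 1.41661234 -0.26666043  1.35341447]
```

View pics/t0.png

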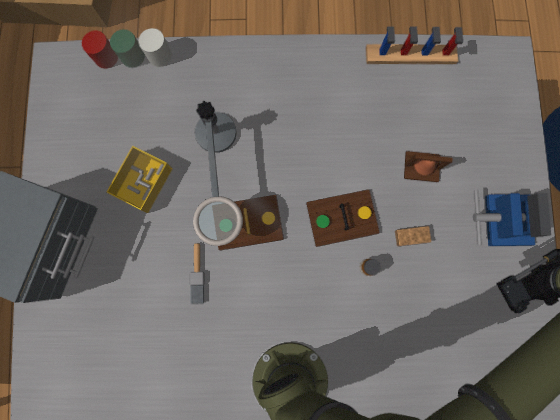

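View pics/s0.png

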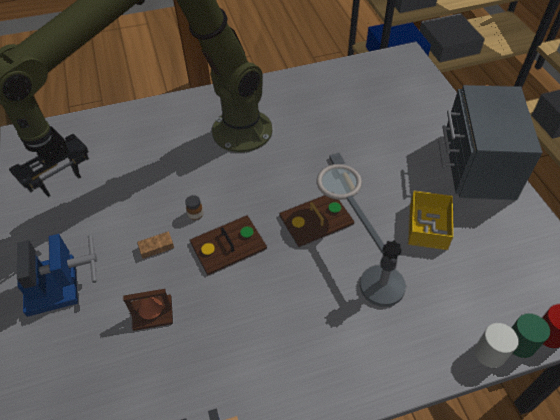

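The top view shows the brass-handled cover at about (248,222), its green disc at (225,225) and its yellow disc at (268,218). The lens at (218,221) covers the green disc. The hinge is at (206,110), the black-handled cover at (343,217), the tub at (140,178) and the brush at (197,270). Next I'll measure these.

```bash
python3 - <<'E'
from h import *
d=np.load('d0.npz')
for k in 'ts':
    X=d[k];hsv=cv2.cvtColor(d[k+'c'],cv2.COLOR_RGB2HSV)
    z=X[...,2]
    for nm,lo,hi in(('green',50,85),('yellow',20,33)):
        m=((hsv[...,0]>=lo)&(hsv[...,0]<=hi)&(hsv[...,1]>110)&(hsv[...,2]>60)&(z>.0)&(z<.06)).astype(np.uint8)
        n,l,st,c=cv2.connectedComponentsWithStats(m)
        for i in range(1,n):
            if st[i,4]>25: print(k,nm,st[i,4],c[i].round(),np.nanmedian(X[l==i],0).round(4),np.ptp(X[l==i],0).round(3))
    # lens rim
    reg=(z>.13)&(z<.175)&(X[...,0]>.3)&(X[...,0]<.7)&(X[...,1]>-.1)&(X[...,1]<.4)
    P=X[reg]; print(k,'lens-level',len(P),P.min(0).round(3),P.max(0).round(3))
    hs=hsv[reg]; w=P[(hs[:,1]<50)&(hs[:,2]>150)]
    if len(w)>5:
        print(' white',len(w),w.min(0).round(3),w.max(0).round(3)); c,r=cv2.minEnclosingCircle(w[:,:2].astype(np.float32)); print(c,r)
    reg=(z>.175)&(z<.26)&(X[...,0]>.4)&(X[...,0]<1)&(X[...,1]>-.1)&(X[...,1]<.4)
    print(' hinge',np.median(X[reg],0).round(3), X[reg].min(0).round(3),X[reg].max(0).round(3))
X=d['t']
for n,(u,v) in dict(lens=(218,221),tub=(140,178),brushend=(198,248),brushhead=(197,300),bar=(213,170),foot=(225,140),lev=(30,230)).items(): print(n,X[v,u].round(3))
E
```

```text
t green 134 [322. 221.] [ 0.4686 -0.1045  0.031 ] [0.038 0.039 0.021]
t yellow 1372 [135. 178.] [0.6146 0.4728 0.0073] [0.174 0.163 0.06 ]
t yellow 317 [157. 189.] [0.5734 0.3957 0.0343] [0.141 0.094 0.06 ]
t yellow 145 [364. 212.] [ 0.4939 -0.2327  0.0306] [0.037 0.042 0.022]
t yellow 131 [268. 218.] [0.4802 0.0582 0.0318] [0.039 0.037 0.019]
t lens-level 2367 [0.393 0.126 0.147] [0.7   0.259 0.166]
 white 816 [0.396 0.133 0.147] [0.522 0.259 0.166]
(0.4593953788280487, 0.19581884145736694) 0.06502797454595566
 hinge [0.755 0.221 0.205] [0.734 0.199 0.18 ] [0.781 0.245 0.211]
s green 100 [334. 207.] [0.4626 0.183  0.0283] [0.051 0.043 0.022]
s green 107 [246. 232.] [ 0.4689 -0.1091  0.0287] [0.045 0.039 0.02 ]
s yellow 819 [435. 210.] [0.5555 0.4848 0.0159] [0.179 0.119 0.06 ]
s yellow 562 [426. 237.] [0.6696 0.4029 0.0305] [0.197 0.104 0.06 ]
s yellow 116 [298. 222.] [0.4812 0.0544 0.028 ] [0.051 0.044 0.024]
s yellow 107 [422. 228.] [0.6036 0.42   0.0032] [0.067 0.058 0.018]
s yellow 134 [208. 248.] [ 0.4932 -0.2364  0.0278] [0.058 0.04  0.025]
s lens-level 1591 [0.393 0.12  0.141] [0.7   0.254 0.165]
 white 67 [0.402 0.13  0.148] [0.52  0.254 0.165]
(0.46100443601608276, 0.19333910942077637) 0.06386955827474594
 hinge [0.765 0.214 0.201] [0.737 0.194 0.178] [0.785 0.241 0.21 ]
lens [0.458 0.191 0.156]
tub [0.613 0.455 0.016]
brushend [0.394 0.271 0.017]
brushhead [0.239 0.273 0.018]
bar [0.6   0.205 0.158]
foot [0.727 0.189 0.027]
lev [0.434 0.672 0.223]
```

```bash
python3 -m inch '[[-1,48,-36,0,0],[-1,48,-36,0,0],[-1,48,-36,0,0],[-1,48,-36,0,0],[-1,48,-36,0,0]]'; python3 -m inch '[[-1,0,0,0,-0.18],[-1,0,0,0,-0.18],[-1,0,0,0,-0.18],[-1,0,0,0,-0.18],[-1,0,0,0,-0.18]]'
cat > st.py <<'E'
import sys; from h import *
from scipy.spatial.transform import Rotation as Ro
s=ctrl.get_state(); R=Ro.from_rotvec(s['tool_rot']).as_matrix(); p=np.array(s['position'])
print(round(s['time'],2),p.round(4),'xh',np.degrees(np.arctan2(R[1,0],R[0,0])).round(1),'yh',np.degrees(np.arctan2(R[1,1],R[0,1])).round(1),'z',R[:,2].round(3),'F',np.round(s['ft_force'],2),'q',np.round(s['joint_positions'],2),'w',round(s['grip_width'],2))
if len(sys.argv)>3: print('tool shift mm',(R.T@(np.array(sys.argv[1:4],float)-p)*1e3).round(1))
E
python3 st.py 0.45 0.06 0.22
```

```text
time: 0.72
position: [0.4236, -0.3107, 0.218]
tool_rot: [-3.059, -0.7, 0.007]
ft_force: [1.3, -0.7, -0.9]
grip_width: 0.516
time: 1.35
position: [0.4263, -0.3021, 0.2164]
tool_rot: [-2.411, -2.0, 0.002]
ft_force: [0.1, 0.3, 0.2]
grip_width: 0.012
1.35 [ 0.4263 -0.3021  0.2164] xh 79.4 yh -10.6 z [-0.007  0.006 -1.   ] F [0.13 0.35 0.23] q [ 0.86  0.08 -0.31  1.76  0.02  1.32  0.36] w 0.01
tool shift mm [360.3 -43.6  -1.6]
```

```bash
python3 -m inch '[[-1,0,0,0,-0.18],[-1,60,0,0,0],[-1,60,0,0,0],[-1,60,0,0,0],[-1,60,0,0,0]]'; python3 st.py 0.455 0.06 0.22
```

```text
time: 1.98
position: [0.4249, -0.0601, 0.2157]
tool_rot: [-2.222, -2.204, 0.002]
ft_force: [1.1, -0.2, -0.2]
grip_width: 0.005
1.98 [ 0.4249 -0.0601  0.2157] xh 89.5 yh -0.5 z [-0.009  0.008 -1.   ] F [ 1.1  -0.19 -0.21] q [ 0.67 -0.14 -0.53  1.95 -0.08  1.33  0.16] w 0.01
tool shift mm [120.3  29.1  -3.7]
```

```bash
python3 -m inch '[[-1,55,15,0,0],[-1,55,15,0,0],[-1,0,0,35,0],[-1,0,0,35,0],[-1,0,0,0,0]]'; python3 st.py 0.455 0.10 0.143
```

```text
time: 2.6
position: [0.4545, 0.0599, 0.145]
tool_rot: [-2.212, -2.217, 0.0]
ft_force: [0.4, -0.6, 0.5]
grip_width: 0.005
2.6 [0.4545 0.0599 0.145 ] xh 90.1 yh 0.1 z [-0.007  0.006 -1.   ] F [ 0.4  -0.58  0.52] q [ 0.55 -0.   -0.72  1.98 -0.01  1.17 -0.17] w 0.0
tool shift mm [40.1  0.6  2.2]
```

```bash
python3 -m inch '[[-1,25,0,2,0],[-1,20,0,0,0],[-1,15,0,0,0],[-1,20,0,0,0],[-1,20,0,0,0]]';python3 -m inch '[[-1,20,1,0,0],[-1,20,1,0,0],[-1,20,1,0,0],[-1,20,1,0,0],[-1,20,1,0,0]]'; python3 st.py 0.465 0.31 0.143
```

```text
time: 3.22
position: [0.4569, 0.1572, 0.1491]
tool_rot: [-2.226, -2.211, 0.002]
ft_force: [-1.3, -2.0, -1.4]
grip_width: 0.009
time: 3.85
position: [0.466, 0.2547, 0.1552]
tool_rot: [2.235, 2.202, -0.005]
ft_force: [0.4, -1.2, -0.7]
grip_width: 0.009
3.85 [0.466  0.2547 0.1552] xh 89.1 yh -0.9 z [ 0.    -0.005 -1.   ] F [ 0.43 -1.21 -0.74] q [ 0.25  0.21 -0.89  1.81  0.18  1.21 -0.7 ] w 0.01
tool shift mm [55.3 -1.9 11.9]
```

```bash
python3 -m inch '[[-1,0,0,6,0],[-1,0,0,6,0],[-1,18,0,2,0],[-1,18,0,2,0],[-1,18,0,2,0]]'; python3 st.py 0.465 0.32 0.143
```

```text
time: 4.47
position: [0.4709, 0.3021, 0.1375]
tool_rot: [2.241, 2.187, -0.009]
ft_force: [-0.4, -1.1, 0.5]
grip_width: 0.006
4.47 [0.4709 0.3021 0.1375] xh 88.6 yh -1.4 z [ 0.003 -0.012 -1.   ] F [-0.45 -1.14  0.46] q [ 0.14  0.3  -0.89  1.76  0.26  1.2  -0.85] w 0.01
tool shift mm [17.7 -6.4 -5.7]
```

```bash
python3 - <<'E'
from h import *
a=shot('top','t1.png')
E
```

```text
(no output)
```

View pics/t1.png

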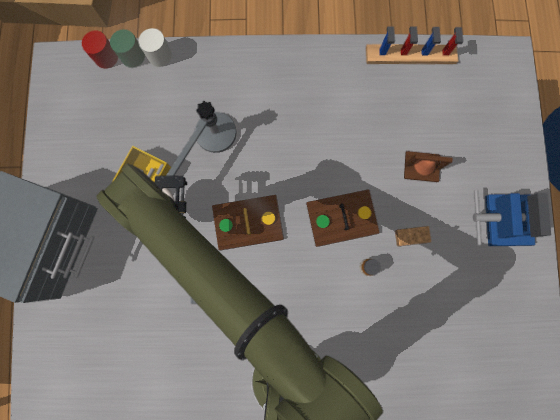

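The arm hides the lens, but the grey bar now runs down-left from the hinge (205,125). Both of the brass cover's discs are clear: green at (226,225), yellow at (268,218). I'll push a little more, back off and measure.

```bash
python3 -m inch '[[-1,14,0,-1,0],[-1,0,0,0,0],[-1,-30,0,0,0],[-1,-50,0,0,0],[-1,-50,0,0,0]]'; python3 -m inch '[[-1,-20,0,0,0],[-1,0,0,0,0]]'; python3 st.py 0.463 0.185 0.07
python3 - <<'E'
from h import *
for n in('top','scene'):
    a=shot(n,n[0]+'2.png'); X=cloud(a); z=X[...,2]; hsv=cv2.cvtColor(a['color'],cv2.COLOR_RGB2HSV)
    for nm,lo,hi in(('green',50,85),('yellow',20,33)):
        m=((hsv[...,0]>=lo)&(hsv[...,0]<=hi)&(hsv[...,1]>110)&(hsv[...,2]>60)&(z>.0)&(z<.06)).astype(np.uint8)
        k,l,st,c=cv2.connectedComponentsWithStats(m)
        for i in range(1,k):
            if 25<st[i,4]<200: print(n,nm,st[i,4],c[i].round(),np.nanmedian(X[l==i],0).round(4),np.mean([X[l==i].min(0),X[l==i].max(0)],0).round(4))
    w=(z>.14)&(z<.17)&(hsv[...,1]<50)&(hsv[...,2]>150)&(X[...,1]>.2)&(X[...,1]<.5)&(X[...,0]<.65)&(X[...,0]>.35)
    print(w.sum(), cv2.minEnclosingCircle(X[w][:,:2].astype(np.float32)) if w.sum()>5 else '')
E
```

```text
time: 5.15
position: [0.4671, 0.1883, 0.1395]
tool_rot: [2.235, 2.199, -0.004]
ft_force: [0.4, -1.2, 0.1]
grip_width: 0.005
time: 5.4
position: [0.4674, 0.1618, 0.1398]
tool_rot: [2.242, 2.186, -0.007]
ft_force: [-0.1, 0.7, -0.1]
grip_width: 0.001
5.4 [0.4674 0.1618 0.1398] xh 88.6 yh -1.4 z [ 0.004 -0.01  -1.   ] F [-0.1   0.72 -0.06] q [ 0.43  0.11 -0.86  1.91  0.1   1.16 -0.5 ] w 0.0
tool shift mm [23.8 -5.2 69.6]
top green 134 [322. 221.] [ 0.4685 -0.1045  0.0313] [ 0.4695 -0.106   0.0267]
top yellow 143 [364. 212.] [ 0.4938 -0.2328  0.0316] [ 0.494  -0.236   0.0273]
top yellow 45 [246. 220.] [0.4727 0.1229 0.0503] [0.4702 0.1217 0.0365]
top yellow 136 [268. 218.] [0.4801 0.0582 0.0317] [0.4811 0.0599 0.0255]
640 ((0.5121114253997803, 0.3951262831687927), 0.06574329733848572)
scene green 100 [334. 207.] [0.462  0.1825 0.028 ] [0.4559 0.1859 0.0226]
scene green 111 [246. 232.] [ 0.4693 -0.1096  0.0282] [ 0.4637 -0.1086  0.0252]
scene yellow 46 [318. 213.] [0.4786 0.1188 0.0474] [0.4752 0.1216 0.0337]
scene yellow 117 [298. 222.] [0.4815 0.0535 0.0279] [0.4765 0.0557 0.023 ]
scene yellow 133 [208. 248.] [ 0.4929 -0.2364  0.0278] [ 0.4877 -0.236   0.0237]
172 ((0.5127337574958801, 0.39316505193710327), 0.06494903564453125)
```

View pics/s2.png

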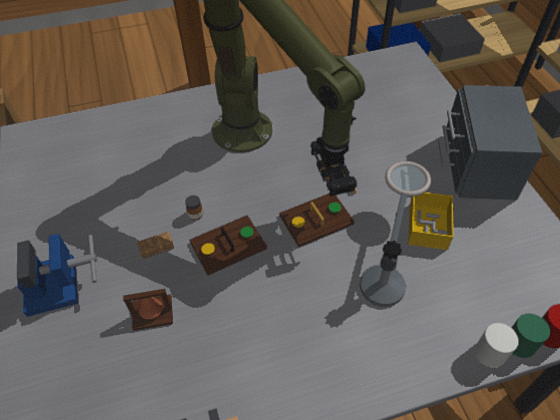

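The lens now measures (0.512, 0.394), about 21 cm from the disc, and both covers measure unmoved. The scene picture shows the lens at (408,180), clear of the green disc at (334,207). Next is the descent to the disc.

```bash
python3 -m inch '[[-1,12,-3,0,0],[-1,12,-2,0,0],[-1,0,0,30,0],[-1,0,0,30,0],[-1,0,0,10,0]]';python3 -m inch '[[-1,0,0,10,0],[-1,0,0,5,0],[-1,0,0,0,0]]'; python3 st.py 0.463 0.185 0.033
```

```text
time: 6.12
position: [0.4621, 0.1999, 0.0696]
tool_rot: [2.227, 2.206, 0.004]
ft_force: [0.8, -0.6, -0.2]
grip_width: 0.007
time: 6.5
position: [0.4624, 0.2021, 0.0547]
tool_rot: [2.225, 2.209, 0.006]
ft_force: [0.6, 0.5, -0.1]
grip_width: 0.008
6.5 [0.4624 0.2021 0.0547] xh 89.6 yh -0.4 z [ 0.007 -0.001 -1.   ] F [ 0.58  0.51 -0.1 ] q [ 0.31  0.26 -0.86  1.98  0.24  1.   -0.67] w 0.01
tool shift mm [-17.1   0.6  21.7]
```

```bash
python3 -m inch '[[-1,-10,0,0,0],[-1,-7,0,0,0],[-1,0,0,0,0]]'; python3 st.py 0.463 0.185 0.033;python3 st.py
```

```text
time: 6.88
position: [0.4635, 0.1834, 0.056]
tool_rot: [2.225, 2.206, 0.009]
ft_force: [-0.5, 0.2, -0.1]
grip_width: 0.004
6.88 [0.4635 0.1834 0.056 ] xh 89.5 yh -0.5 z [ 0.01  -0.002 -1.   ] F [-0.46  0.22 -0.07] q [ 0.35  0.24 -0.86  1.99  0.23  0.99 -0.62] w 0.0
tool shift mm [ 1.7 -0.8 23. ]
6.88 [0.4635 0.1834 0.056 ] xh 89.5 yh -0.5 z [ 0.01  -0.002 -1.   ] F [-0.46  0.22 -0.07] q [ 0.35  0.24 -0.86  1.99  0.23  0.99 -0.62] w 0.0
```

```bash
python3 -m inch '[[-1,0,0,8,0],[-1,0,0,7,0],[-1,0,0,5,0],[-1,0,0,0,0]]'; python3 st.py 0.463 0.185 0.028
python3 - <<'E'
from h import *
a=cv2.resize(shot('scene')['color'][140:260,270:400,::-1],None,fx=5,fy=5); cv2.imwrite('pics/s3.png',a)
E
```

```text
time: 7.38
position: [0.4635, 0.1833, 0.0344]
tool_rot: [2.226, 2.206, 0.009]
ft_force: [0.3, -0.1, 1.2]
grip_width: 0.004
7.38 [0.4635 0.1833 0.0344] xh 89.5 yh -0.5 z [ 0.009 -0.002 -1.   ] F [ 0.27 -0.08  1.16] q [ 0.33  0.28 -0.84  2.01  0.26  0.95 -0.65] w 0.0
tool shift mm [ 1.7 -0.6  6.4]
```

View pics/s3.png

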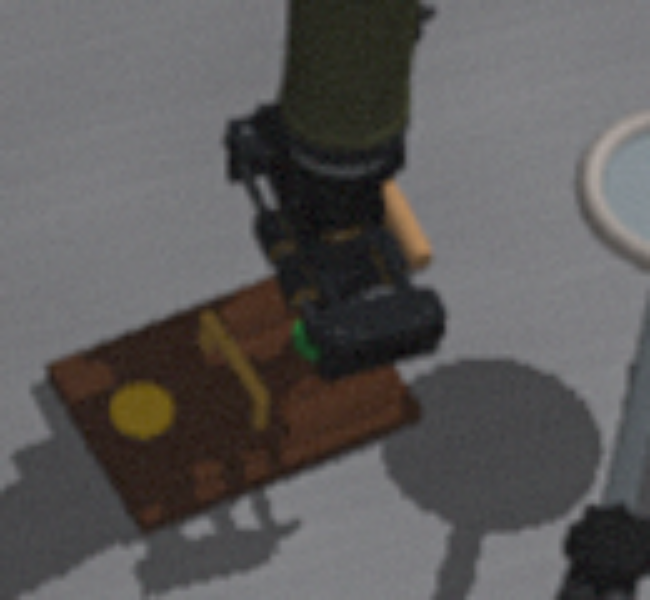

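The crop shows the hand above the green disc, whose left edge shows at (305,340), clear of the brass handle and the lens. I'll go down in small steps and watch the force.

```bash
python3 -m inch '[[-1,1,0,3,0],[-1,0,0,2,0],[-1,0,0,0,0]]'; python3 st.py 0.463 0.185 0.028
```

```text
time: 7.8
position: [0.4639, 0.1848, 0.0297]
tool_rot: [2.225, 2.206, 0.01]
ft_force: [-1.1, 0.1, 1.3]
grip_width: 0.006
7.8 [0.4639 0.1848 0.0297] xh 89.5 yh -0.5 z [ 0.01  -0.001 -1.   ] F [-1.12  0.13  1.26] q [ 0.33  0.29 -0.84  2.01  0.27  0.95 -0.66] w 0.01
tool shift mm [ 0.2 -0.9  1.7]
```

```bash
python3 -m inch '[[-1,0,0,2,0],[-1,0,0,0,0]]'; python3 -m inch '[[-1,0,0,0,0]]'; python3 st.py 0.463 0.185 0.028
```

```text
time: 8.05
position: [0.464, 0.1848, 0.028]
tool_rot: [2.225, 2.206, 0.01]
ft_force: [-1.3, 0.5, 2.1]
grip_width: 0.006
time: 8.18
position: [0.464, 0.1848, 0.0281]
tool_rot: [2.225, 2.206, 0.01]
ft_force: [-1.7, -0.6, 3.2]
grip_width: 0.005
8.18 [0.464  0.1848 0.0281] xh 89.5 yh -0.5 z [ 0.01  -0.002 -1.   ] F [-1.66 -0.6   3.2 ] q [ 0.32  0.29 -0.84  2.01  0.28  0.94 -0.66] w 0.01
tool shift mm [ 0.2 -1.   0.1]
```

```bash
python3 -m inch '[[-1,0,0,0,0],[-1,0,0,0,0]]'; python3 -m inch '[[-1,0,0,-20,0],[-1,0,0,-40,0],[-1,0,0,-50,0],[-1,0,0,-50,0],[-1,0,0,-40,0]]'; python3 st.py
```

```text
time: 8.43
position: [0.4641, 0.1848, 0.0283]
tool_rot: [2.225, 2.206, 0.01]
ft_force: [-1.1, -0.8, 2.0]
grip_width: 0.009
time: 9.05
position: [0.4601, 0.1856, 0.2355]
tool_rot: [2.223, 2.211, 0.008]
ft_force: [1.0, 0.1, -0.3]
grip_width: 0.004
9.05 [0.4601 0.1856 0.2355] xh 89.7 yh -0.3 z [ 0.008 -0.001 -1.   ] F [ 1.04  0.07 -0.34] q [ 0.46  0.02 -0.9   1.78  0.02  1.34 -0.45] w 0.0
```

```bash
python3 -m inch '[[-1,-40,0,0,0],[-1,-40,0,0,0],[-1,0,0,0,0],[-1,0,0,0,0]]'
python3 - <<'E'
from h import *
for n in('top','scene'):
    a=shot(n,n[0]+'4.png'); X=cloud(a); z=X[...,2]; hsv=cv2.cvtColor(a['color'],cv2.COLOR_RGB2HSV)
    for nm,lo,hi in(('green',50,85),('yellow',20,33)):
        m=((hsv[...,0]>=lo)&(hsv[...,0]<=hi)&(hsv[...,1]>110)&(hsv[...,2]>60)&(z>.0)&(z<.06)).astype(np.uint8)
        k,l,st,c=cv2.connectedComponentsWithStats(m)
        for i in range(1,k):
            if 25<st[i,4]<200: print(n,nm,c[i].round(),np.nanmedian(X[l==i],0).round(4))
    w=(z>.14)&(z<.17)&(hsv[...,1]<50)&(hsv[...,2]>150)&(X[...,1]>.2)&(X[...,1]<.5)&(X[...,0]<.65)&(X[...,0]>.35)
    print(w.sum(), cv2.minEnclosingCircle(X[w][:,:2].astype(np.float32)))
E
```

```text
time: 9.55
position: [0.4623, 0.1076, 0.2444]
tool_rot: [2.21, 2.21, 0.025]
ft_force: [-0.3, 0.0, 0.2]
grip_width: 0.005
top green [322. 221.] [ 0.4687 -0.1045  0.032 ]
top yellow [364. 212.] [ 0.4938 -0.2324  0.0309]
top yellow [268. 218.] [0.4802 0.0581 0.0315]
626 ((0.5123823285102844, 0.3951886296272278), 0.06609881669282913)
scene green [334. 207.] [0.461  0.183  0.0269]
scene green [247. 232.] [ 0.47   -0.1078  0.0283]
scene yellow [316. 211.] [0.4665 0.1173 0.047 ]
scene yellow [298. 222.] [0.4819 0.0541 0.0274]
scene yellow [208. 248.] [ 0.4923 -0.2364  0.0278]
145 ((0.5128024816513062, 0.3905359208583832), 0.06555841118097305)
```

View pics/s4.png

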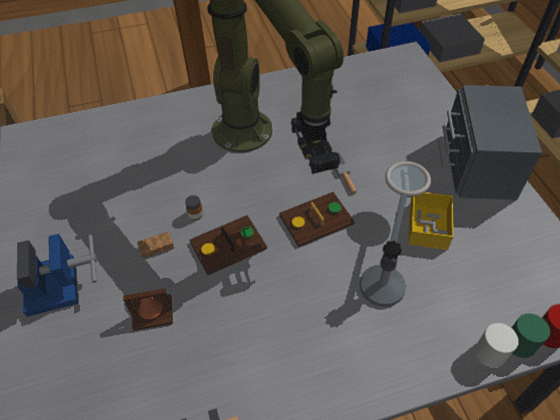

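The lens is aside at (408,180), the green disc at (334,207) is free, the covers and other things are where they were, and the hand is well up.

```bash
python3 -c "
from bench import ctrl; print(ctrl.close_job())"
```

```text
the job is handed in; nothing more can be done
None
```

The job is done and handed in at about 9.6 s of the 54 s allowed; no verdict was reported.

- **Lens:** I pushed the magnifier aside with the shut fingers. Its centre ended about 21 cm from the green disc on the brass-handled cover, and it measured in the same place after the touch.
- **Touch:** I touched that disc from above at 2–3 N. The fingertips read about 2 mm below its free height. The firm part of the touch lasted about half a second. First contact may have come up to about 0.2 s earlier, because at 1 N the reading was close to sensor noise.
- **Withdrawal:** I drew the hand back to about 23 cm from the disc.

In the last check, the discs I could measure on both covers were within about 2 mm of their starting positions. The bystanders looked unmoved, judged by eye from the picture. The top view of the green disc was hidden by the lens or the hand at every automatic measurement, so its position comes from the scene camera, backed by a rough check from the handle and yellow disc.

During the push, the fingers rose by about 1 cm. I corrected that on the way, and nothing suggested it did any harm.

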